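Free the binding dripper arm, swing it over the striped cup and clamp it by feel

ROBOT

A 6-joint arm with a two-finger parallel gripper is mounted at the origin on a cart in front of the work surface, level with it; the furniture and walls round the work are solid. World frame = base frame: x ahead of the robot, y to its left, z up, the work surface at z = 0. Lengths are in m, angles in degrees, forces in N, time in s.
With the tool pointing down it reaches from about 0.375 to 0.75 m from the base axis. Payload 9 kg.
Tool frame: the origin (TCP) lies where the fingers leave the gripper's body, on its centre line; the fingertips stand 73 mm ahead of it and the grasp point (between the pads) lies 54 mm ahead of it (robot.tip_reach is the distance from the TCP to the fingertips, in m); z points along the fingers, y is the line along which they close (so a half turn about z gives the same grasp; the last joint's range is limited). The gripper opens to 85 mm and grips with 20 to 120 N. Pads are 22 mm wide; open, the fingers measure 114 mm over their backs; the gripper's body (76 mm by 85 mm) begins 54 mm behind the grasp point. The pads swing forward as they close: fully open they stand 13 mm farther back than shut.
Start: joints at [-80.713, 5.964, 5.575, 89.605, 0, 77.527], TCP at [0.222, -0.557, 0.304] pointing down, gripper open.
Joint ranges: [-171.21, 171.21], [-48.23, 106.86], [-62.78, 66.21], [-105.2, 120.99], [-86.42, 89.51], [-180, 180]. Speed limits (degrees/s): [127.2, 127.2, 147.25, 180, 180, 180].

INTERFACE

Orientations are given as [roll, pitch, yaw] about the fixed x, y, z axes, in that order (R = Rz(yaw) Ry(pitch) Rx(roll)).
In Python, from plant import robot gives the robot as it stands. Calls block until the motion is done:
- robot.move_pose(position, orientation): joint-space move of the TCP to a pose.
- robot.line_to(position, vel=0.15, rotation=None, guard=None): straight line of the TCP; rotation=None keeps the orientation; vel is the mean speed in m/s. With guard (N) it stops when the force on the tool has changed by that much, and returns True; else False.
- robot.goto_joints(angles): joint-space move.
- robot.set_gripper(opening): finger opening in m; the grip force is fixed at half the most; returns when the fingers have stopped.
- robot.pause(seconds).
- robot.ik(position, orientation): joint angles nearest the present ones, or None.
- robot.observe(): the state.
- robot.grab_frame(name): name is "scene" or "top" or "wrist"; returns the picture (384x512x3 uint8, blue, green, red); there is no depth.
- robot.get_calibration(name): a dict with "vertical_fov" (degrees; the focal length in pixels is half the picture's height over the tangent of half this angle, whatever the lens; pixels are square), "cx", "cy" (the principal point, pixels), "rvec" (rotation vector, rad) and "tvec" (3), from world to camera coordinates, as OpenCV has them. Camera axes: x right, y down, z forward; pixel columns grow to the right and rows downward; lengths in m; the calibration is good to about 2 mm. A picture is of the moment at which its call begins: read the wrist's pose just before it. get_calibration takes no time and is no camera call; for the wrist camera it gives the pose at the moment of the call.
A pose or a line that the arm cannot do raises robot.IKError and nothing moves.
- robot.job_done(): hands the job in; it is judged then, once.
The state is a dict: "time": time; "q": joint angles; "qvel": joint speeds; "joint_torque": joint torques, N m; "tool_pos": TCP position; "tcp_rot": TCP orientation; "ft_force": force on the tool from outside, world axes, zero at the start; "torque": the same for the moment, N m; "gripper_width": finger opening in m; "gripper_force": force on a finger pad.
Only numpy, scipy, OpenCV 4.12 (cv2) and the standard library are available. Lean on these libraries where they do the work, as an engineer would, in place of code of your own. Each camera call takes 0.05 s, during which the arm holds its last target. There are 200 camera calls.

TASK

The swing arm of the coffee dripper stand may be binding in its clamp. Slacken the red-knobbed clamp lever right off so that the arm swings freely, swing the arm until the dripper's outlet is over the middle of the striped cup, then swing the lever shut until you feel it bite firmly: about 15 N at its knob (10 N is too loose, 20 N may overtighten it). Finally nudge the arm's wooden knob sideways with about 6 N to feel that it holds; leave the cups and everything else where they stand.

Things in the scene. Friction and masses are not known exactly. Their poses are not given: they have to be found in the camera images.
- stand: Dripper stand, does not move: black round foot 132 mm across, steel pillar, 153 mm high in all. Origin: on the pillar axis at the underside of the foot; z up; the arm leaves on its +y side, the clamp sits on its -y side, its -x side roughly faces the robot.
- dripper_arm: Swing arm on the pillar: black hub 60 mm across, steel bar along its own +y (130 mm high), white ceramic dripper cone 76 mm across (80 to 158 mm high, 110 mm from the pillar), wooden knob at the end. Origin on the pillar axis at the foot; turns about z, from -0.5 (away from robot) to 1.35 rad (towards it) off the stand's +y. Free, it takes about 1 N at the knob and stays put; clamped, it is held.
- outlet (a point): Lower end of the dripper, 110 mm from the pillar axis along the arm, 80 mm above the worktop; it passes about 30 mm above the cups' rims.
- wood_knob (a point): On the axis of the arm's upright round wooden knob, 19 mm thick, 180 mm from the pillar axis, from 132 to 170 mm above the worktop; this point is at 154 mm. The dripper's rim (158 mm high) comes to 32 mm from it, towards the pillar.
- clamp_lever (a joint): Clamp lever angle, rad: 0 = open, pointing along the stand's -y; closes clockwise, at the stand's -x at 1.57; ends -0.05 and 2.25. Its eccentric presses a pad on the arm's hub. About 4 N at its knob until it bites, from 0.5 to 1.7 (pad wear, unseen); then over 0.3 to 0.7 rad it stiffens: 10 N gives 45 to 95 N of clamping, 15 N 80 to 145, 20 N 115 to 190. Stays where left; starts 0.55 to 0.7.
- lever_knob (a point): On the axis of the clamp lever's upright round red knob (19 mm thick, spins freely on its stem), 85 mm from the lever's pivot, from 132 to 170 mm above the worktop; this point is at 154 mm. Below it is the black lever bar, its top at 130 mm.
- lever_pivot (a point): Point on the (vertical) axis of the clamp lever, 55 mm from the pillar axis on the stand's -y side, 154 mm above the worktop.
- clamp_pad: Small steel pad hidden between the lever's eccentric and the arm's hub; it slides a few mm. How hard it (with its rubber facing) bears on the arm is the clamping force.
- striped_cup: White espresso cup with yellow and red stripes, 60 mm across, 49 mm high, loose. Origin at the underside, 12 mm from the bowl's centre; handle along its -y axis.
- striped_bowl (a point): Middle of the mouth of the striped cup, at rim height.
- blue_cup: White espresso cup with blue flowers, 62 mm across, 50 mm high, loose, bystander. It stands beside the striped one under the arm's path; either may be the nearer. Origin at the underside.
- vanilla: Bystander: small brown dropper bottle, 33 mm across, 102 mm high. Origin at the underside.
- canister: Bystander: black lidded canister, 98 mm across, 149 mm high. Origin at the underside.
- pod_brown: Bystander: brown coffee pod standing on its flange, 51 mm across, 31 mm high. Origin at the underside.
Not all that is in view belongs to the job. Leave any black or turquoise look-alike of the striped_cup alone.

How it is judged (in metres and radians):
On the way, in this order (a step that is already met when the one before it is completed fails the run):
1. the clamp lever is slackened right off (below 0.3 rad) and the pad no longer bears on the arm (value of joint clamp_lever below 0.3 rad and contact force between clamp_pad and dripper_arm below 2 N), for 0.1 s.
2. the arm is swung until the outlet is within 15 mm of the striped cup's middle, and stands still (horizontal distance between outlet and striped_bowl below 0.015 m and angular speed of dripper_arm below 0.05 rad/s), for 0.2 s.
3. the lever is swung shut until the pad bears on the arm with more than 65 N (contact force between clamp_pad and dripper_arm above 65 N), for 0.3 s.
4. with the clamp shut (pad force above 60 N), the arm is nudged with more than 3 N and stays where it is (contact force between the fingers and dripper_arm above 3 N and angular speed of dripper_arm below 0.05 rad/s and contact force between clamp_pad and dripper_arm above 60 N), for 0.15 s.
At the end, for the whole second after the job is handed in: The dripper's outlet stands within 15 mm (horizontally) of the middle of the striped cup, the arm is held by the clamp with more than 60 N and at rest, the striped cup stands upright and still (all of step 2 and contact force between clamp_pad and dripper_arm above 60 N and angle between striped_cup's own z axis and vertical below 0.1 rad and linear speed of striped_cup below 0.02 m/s); the robot touches nothing.
It fails at once if the clamp is overtightened: the pad bears on the arm with more than 180 N (contact force between clamp_pad and dripper_arm above 180 N).
It fails at once if a cup is shifted by more than 15 mm (distance of any of striped_cup, blue_cup from where it was at the start of the episode above 0.015 m).
It fails at once if a bystander is shifted by more than 25 mm (distance of any of vanilla, canister, pod_brown from where it was at the start of the episode above 0.025 m).
It also fails if it takes over 72 s, if anything falls off the work surface, if the arm or the gripper's body presses on something with over 40 N, if the wrist force passes 120 N, or if a joint passes its speed limit or range.

## Working session

There is one attempt and no reset: what is moved stays moved. The work goes in short steps, each a Python script; the robot and the scene stay as the last script left them, time stands still between calls to the robot, and variables do not carry over. Pictures are saved under pics/ and viewed, at most 10 in all, crops included, and the job is handed in when it is done.

```bash
ls; mkdir -p pics
python3 - <<'E'
from plant import robot
import cv2
for n in ("scene","top"):
    im=robot.grab_frame(n); cv2.imwrite(f"pics/{n}0.png",im)
    print(n,robot.get_calibration(n))
o=robot.observe();print(o["time"],o["ft_force"])
E
```

```text
pics
scene {'vertical_fov': 46.11455909396542, 'cx': 246.13995244294148, 'cy': 189.81907703765395, 'rvec': array([ 2.03619097, -0.92512073,  0.44147573]), 'tvec': array([-0.55201633,  0.24179145,  0.96751119])}
top {'vertical_fov': 42.673130396171096, 'cx': 256.9014583087742, 'cy': 190.4482634316104, 'rvec': array([ 2.1713237 , -2.14528666,  0.1339239 ]), 'tvec': array([-0.21878674,  0.5452425 ,  1.11557806])}
0.1 [ 0.36175017 -0.58622617 -0.7810905 ]
```

View pics/scene0.png

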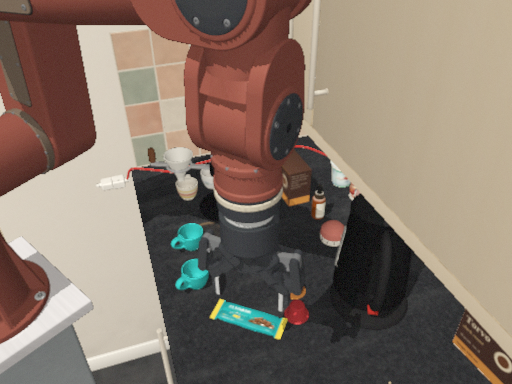

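View pics/top0.png

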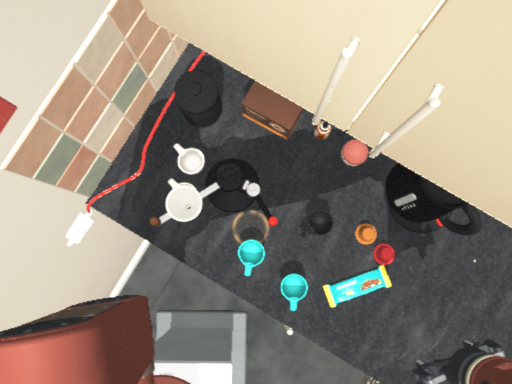

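Top view: the stand is at about (230,185), the red lever knob at (273,221), the wooden knob at (154,221) and the dripper at (184,202). One cup is at (190,160); another is partly under the dripper, with its handle at (172,183). The turquoise look-alikes are at (251,255) and (293,290). The red things at (384,254) and (297,312 in the scene view) are not the lever. Next I'll take close crops to tell the cups apart.

```bash
python3 - <<'E'
import cv2,numpy as np
a=cv2.imread("pics/top0.png")[130:270,140:300]
b=cv2.imread("pics/scene0.png")[130:230,130:230]
a=cv2.resize(a,(560,490),interpolation=cv2.INTER_CUBIC)
b=cv2.resize(b,(235,235),interpolation=cv2.INTER_CUBIC)
c=np.zeros((490,795,3),np.uint8);c[:,:560]=a;c[:235,560:]=b
cv2.imwrite("pics/crop1.png",c)
E
cat > h.py <<'E'
import cv2,numpy as np
from plant import robot
def cam(n,c=None):
    c=c or robot.get_calibration(n)
    f=192/np.tan(np.radians(c["vertical_fov"])/2)
    K=np.array([[f,0,c["cx"]],[0,f,c["cy"]],[0,0,1]])
    R=cv2.Rodrigues(c["rvec"])[0]; t=np.array(c["tvec"])
    return K,R,t
def ray(C,px,z):
    K,R,t=C; o=-R.T@t; d=R.T@np.linalg.inv(K)@[px[0],px[1],1]
    return o+d*(z-o[2])/d[2]
def proj(C,p):
    K,R,t=C; v=K@(R@np.array(p)+t); return v[:2]/v[2]
E
python3 - <<'E'
from h import *
C=cam("top")
for n,p,z in (("lever",(273,221),.17),("wood",(154,221),.17),("drip",(184,202),.158),("pivot",(253,189),.15),("cupfar",(190,160),.05),("pillar",(232,172),.153),("ring",(251,228),.0)):
    print(n,ray(C,p,z).round(3))
print(-C[1].T@C[2])
E
```

```text
lever [ 0.468 -0.246  0.17 ]
wood [ 0.466 -0.003  0.17 ]
drip [ 0.506 -0.061  0.158]
pivot [ 0.536 -0.204  0.15 ]
cupfar [ 0.615 -0.056  0.05 ]
pillar [ 0.572 -0.159  0.153]
ring [ 0.462 -0.199  0.   ]
[ 0.40681321 -0.21197675  1.17441061]
```

View pics/crop1.png

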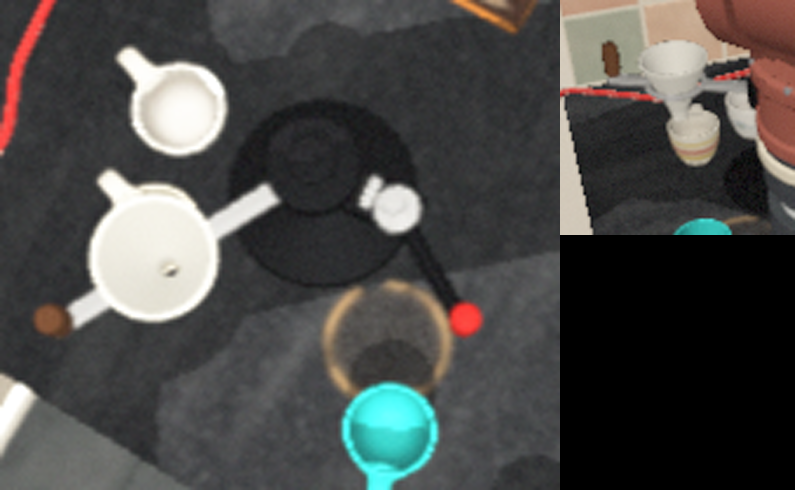

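The striped cup, with its yellow and red bands, is the one under the dripper, nearest the robot. The far plain-looking cup is the blue one. The brown ring at (251,228) is a flat stain. The red round knob on the lever bar at (273,221) is the one to use. Now the positions.

Run:
```python
from h import *
C=cam("top");S=cam("scene")
f=lambda u,v:(140+(u+.5)/3.5-.5,130+(v+.5)/3.5-.5)
im=cv2.imread("pics/top0.png");hsv=cv2.cvtColor(im,cv2.COLOR_BGR2HSV)
def blob(m,x0,y0,x1,y1):
    mm=np.zeros(m.shape,np.uint8);mm[y0:y1,x0:x1]=m[y0:y1,x0:x1]
    ys,xs=np.nonzero(mm);return xs.mean(),ys.mean(),len(xs)
red=((hsv[...,0]<8)|(hsv[...,0]>172))&(hsv[...,1]>150)&(hsv[...,2]>120)
print("redpx",blob(red,260,208,288,235))
wd=(hsv[...,0]<20)&(hsv[...,1]>90)
print("woodpx",blob(wd,146,212,164,230))
L=ray(C,blob(red,260,208,288,235)[:2],.168)
W=ray(C,blob(wd,146,212,164,230)[:2],.168)
P=ray(C,f(312,165),.145);F=ray(C,f(323,193),.01);V=ray(C,f(396,208),.14);D=ray(C,f(154,256),.158)
for n,p in dict(L=L,W=W,P=P,F=F,V=V,D=D).items(): print(n,p.round(4))
for n,a,b in (("PW",P,W),("FW",F,W),("FD",F,D),("FV",F,V),("PV",P,V),("VL",V,L)):
    d=(b-a)[:2];print(n,np.hypot(*d).round(4),np.degrees(np.arctan2(d[1],d[0])).round(1))
print("cup scene",ray(S,(186.6,181.5),.049))
print("cup px in top",proj(C,ray(S,(186.6,181.5),.049)))
print("bluecup",ray(C,f(178,107),.05))
print("W,L in scene",proj(S,W),proj(S,L))
c=robot.get_calibration("wrist");o=robot.observe();w=cam("wrist",c);print("wristcam pos",-w[1].T@w[2],"axis",w[1][2],o["tool_pos"],o["tcp_rot"])
```

```text
redpx (np.float64(272.4109589041096), np.float64(220.7945205479452), 73)
woodpx (np.float64(154.5), np.float64(221.1578947368421), 76)
L [ 0.469  -0.2447  0.168 ]
W [ 0.4654 -0.0034  0.168 ]
P [ 0.5625 -0.1523  0.145 ]
F [ 0.5637 -0.1523  0.01  ]
V [ 0.5375 -0.2034  0.14  ]
D [ 0.5048 -0.0604  0.158 ]
PW 0.1778 123.1
FW 0.1785 123.4
FD 0.1092 122.6
FV 0.0574 -117.1
PV 0.0569 -116.0
VL 0.08 -148.9
cup scene [ 0.5359377  -0.04485012  0.049     ]
cup px in top [184.23971802 193.8863182 ]
bluecup [ 0.6146948  -0.05716237  0.05      ]
W,L in scene [150.1390391  149.28032662] [218.99838124 184.07449205]
wristcam pos [ 0.29897388 -0.52772756  0.37195419] axis [-0.29486161 -0.11640265 -0.94842346] [ 0.22241846 -0.55704584  0.30321936] [-1.79936393e+02 -1.49483629e-02  2.17599304e+01]
```

Run:
```python
from h import *
L=np.array([.469,-.2447]);phi=-149.
for psi in (phi,phi+180,123,123-180,104):
    p=[*L,.30] if psi in(phi,phi+180) else [.4654,-.0034,.3]
    q=robot.ik(p,[180,0,psi]);print(psi,None if q is None else np.round(q,1))
robot.move_pose([*L,.30],[180,0,phi])
im=robot.grab_frame("wrist");cv2.imwrite("pics/w1.png",im)
c=robot.get_calibration("wrist");np.save("w1.npy",c,allow_pickle=True)
W=cam("wrist",c)
for n,p in dict(L=(.469,-.2447,.17),V=(.5391,-.2015,.145),cup=(.536,-.045,.049)).items(): print(n,proj(W,p))
o=robot.observe();print(o["time"],o["ft_force"],o["tool_pos"],o["gripper_width"])
t=robot.grab_frame("top");cv2.imwrite("pics/t1.png",t)
```

```text
-149.0 [-41.7  -6.5  -7.3  89.2   0.  -72.7]
31.0 [-41.7  -6.5  -7.3  89.2   0.  107.3]
123 [-16.6 -17.8 -17.1  90.7   0.   40.4]
-57 [ -16.6  -17.8  -17.1   90.7    0.  -139.6]
104 [-16.6 -17.8 -17.1  90.7   0.   59.4]
L [258.3806385 209.4898666]
V [259.2685397  289.34378212]
cup [370.86925571 294.76427967]
2.3833 [ 0.42259271  0.13305637 -0.43068547] [ 0.46886613 -0.24503721  0.29996537] 0.08536308474537878
```

View pics/w1.png

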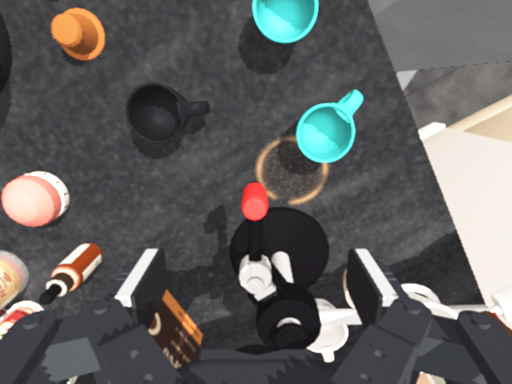

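The red lever knob is at (255,200), standing on the black bar that runs down to the steel pivot cap at about (257,270). The fingers straddle the image bottom, so the close view confirms the choice. Now I'll refine the positions and grasp the knob.

Run:
```python
from h import *
im=cv2.imread("pics/w1.png");c=np.load("w1.npy",allow_pickle=True).item();W=cam("wrist",c)
hsv=cv2.cvtColor(im,cv2.COLOR_BGR2HSV)
red=((hsv[...,0]<8)|(hsv[...,0]>172))&(hsv[...,1]>150)&(hsv[...,2]>100)
m=np.zeros_like(red);m[175:230,235:280]=red[175:230,235:280]
ys,xs=np.nonzero(m);print(xs.mean(),ys.mean(),xs.min(),xs.max(),ys.min(),ys.max())
L=ray(W,(xs.mean(),ys.mean()),.151);print("L",L)
for z in (.13,.14,.15): print("V",z,ray(W,(256.5,268),z))
print(proj(W,(.5637,-.1523,.153)),proj(W,(*L[:2],.17)),proj(W,(*L[:2],.132)))
cv2.imwrite("pics/w1c.png",cv2.resize(im[170:384,180:460],None,fx=2.8,fy=2.8,interpolation=cv2.INTER_CUBIC))
```

```text
254.3677536231884 197.69565217391303 241 268 182 220
L [ 0.46903525 -0.24798091  0.151     ]
V 0.13 [ 0.53080868 -0.20915159  0.13      ]
V 0.14 [ 0.52535237 -0.21242985  0.14      ]
V 0.15 [ 0.51989606 -0.2157081   0.15      ]
[293.54285189 340.76116698] [254.21816488 207.23148715] [254.49571261 189.53864918]
```

View pics/w1c.png

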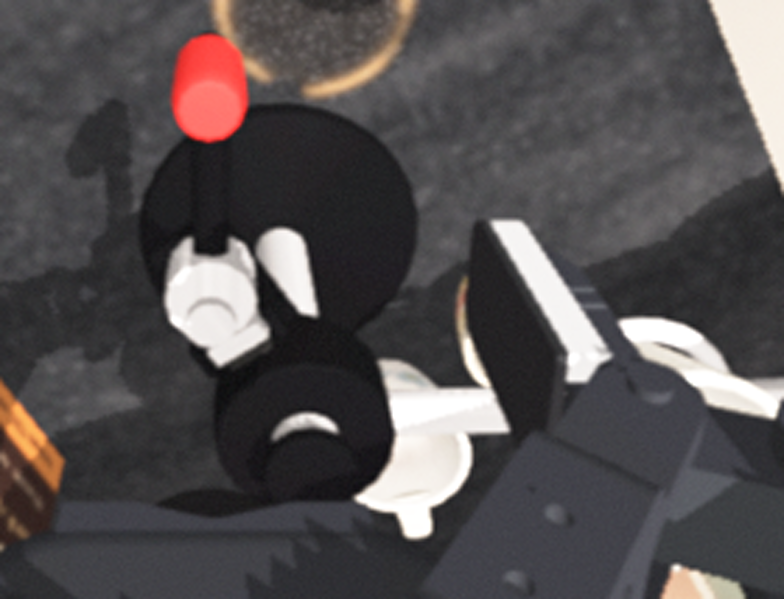

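```bash
cat >> h.py <<'E'
V=np.array([.5397,-.2013]); A=np.array([.5631,-.1523])   # lever pivot, pillar axis
def at(c,r,phi): a=np.radians(phi); return c+r*np.array([np.cos(a),np.sin(a)])
def ft(): return np.array(robot.observe()["ft_force"])
def arc(c,r,phi0,phi1,step,z,base,vel=.06,stop=None,dpsi=0,log=True):
    """move along an arc in steps; stop when the tangential resistance reaches stop"""
    n=max(1,int(np.ceil(abs(phi1-phi0)/step))); s=np.sign(phi1-phi0); out=[]
    for p in np.linspace(phi0,phi1,n+1)[1:]:
        robot.line_to([*at(c,r,p),z],vel=vel,rotation=[180,0,p+dpsi])
        f=(ft()-base)[:2]; a=np.radians(p)
        Ft=-s*f@[-np.sin(a),np.cos(a)]; Fr=f@[np.cos(a),np.sin(a)]
        out.append((round(p,1),round(Ft,1),round(Fr,1)))
        if stop and Ft>stop: break
    if log: print(out)
    return p,Ft
E
python3 - <<'E'
from h import *
phi=-146.8;z=.209
robot.line_to([*at(V,.085,phi),.24],rotation=[180,0,phi],vel=.15)
b=ft()
h=robot.line_to([*at(V,.085,phi),z],vel=.06,guard=6);print("hit",h)
robot.set_gripper(.024);o=robot.observe();print(o["gripper_width"],ft()-b)
if not h:
    p,F=arc(V,.085,phi,-119,4,z,b,stop=12)
    o=robot.observe();print(p,F,o["time"])
cv2.imwrite("pics/t2.png",robot.grab_frame("top"))
E
```

```text
hit False
0.02386487833904224 [-0.92755129 -0.50466091 -1.02639997]
[(np.float64(-142.8), np.float64(-0.1), np.float64(1.1)), (np.float64(-138.9), np.float64(0.4), np.float64(1.3)), (np.float64(-134.9), np.float64(-0.5), np.float64(1.2)), (np.float64(-130.9), np.float64(0.8), np.float64(1.4)), (np.float64(-126.9), np.float64(1.2), np.float64(1.8)), (np.float64(-123.0), np.float64(0.6), np.float64(1.0)), (np.float64(-119.0), np.float64(0.9), np.float64(1.5))]
-119.0 0.9455913021376904 6.0083
```

Run:
```python
from h import *
robot.set_gripper(.035)
robot.line_to([*at(V,.085,-119),.30],vel=.2)
robot.pause(.1)
c=robot.get_calibration("wrist");im=robot.grab_frame("wrist");W=cam("wrist",c)
hsv=cv2.cvtColor(im,cv2.COLOR_BGR2HSV)
red=((hsv[...,0]<8)|(hsv[...,0]>172))&(hsv[...,1]>150)&(hsv[...,2]>100)
n,l,s,ce=cv2.connectedComponentsWithStats(red.astype(np.uint8))
for i in range(1,n):
    if s[i,4]>300:
        p=ray(W,ce[i],.151);d=p[:2]-V;print(s[i],p,np.hypot(*d),np.degrees(np.arctan2(d[1],d[0])))
cv2.imwrite("pics/w2.png",im)
```

```text
[245 183  28  40 604] [ 0.49715227 -0.27597479  0.151     ] 0.08594552266919908 -119.67335090861033
```

View pics/w2.png

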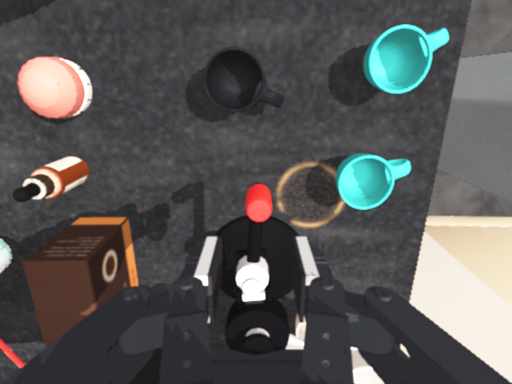

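The lever now stands open, with its knob at (258,202) in line with the pillar. Next is the wooden knob, and on the way a look at the cup from two views.

Run:
```python
from h import *
robot.set_gripper(.06)
phi=123.3
robot.move_pose([*at(A,.18,phi),.30],[180,0,phi])
robot.pause(.1)
c=robot.get_calibration("wrist");w=robot.grab_frame("wrist");np.save("w3.npy",c,allow_pickle=True)
s=robot.grab_frame("scene");t=robot.grab_frame("top")
for n,i in (("w3",w),("s3",s),("t3",t)): cv2.imwrite(f"pics/{n}.png",i)
print(robot.observe()["time"])
W=cam("wrist",c);S=cam("scene");T=cam("top")
cup=(.536,-.045,.049);print(proj(W,cup),proj(S,cup),proj(T,cup),proj(W,(*at(A,.18,phi),.17)))
o=np.zeros((600,800,3),np.uint8)
o[:384,:512]=w
o[:280,520:800]=cv2.resize(s[140:210,150:220],(280,280),interpolation=cv2.INTER_CUBIC)
o[300:580,520:800]=cv2.resize(t[150:220,150:220],(280,280),interpolation=cv2.INTER_CUBIC)
cv2.imwrite("pics/m3.png",o)
```

```text
9.8417
[288.62429104 229.86212402] [186.65390898 181.51019848] [184.3055653  193.86025397] [255.95533682 207.52387692]
```

View pics/m3.png

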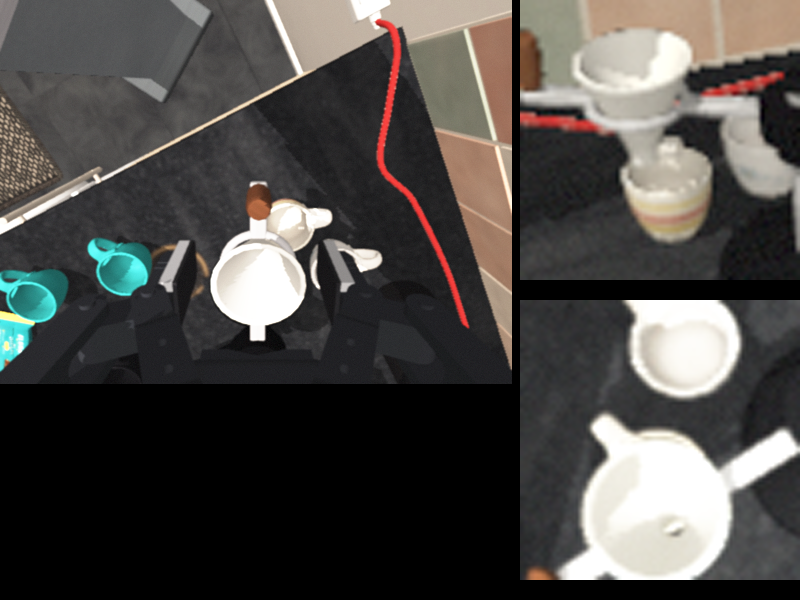

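The wooden knob is at (258,200) in the wrist view. The striped cup's rim shows at (270–318, 199–250), with its handle to the right. In the scene inset its yellow and red bands confirm it is the cup in front. I'll check the estimate against the rim pixels.

Run:
```python
from h import *
w=cv2.imread("pics/w3.png");s=cv2.imread("pics/s3.png")
W=cam("wrist",np.load("w3.npy",allow_pickle=True).item());S=cam("scene")
cup=np.array((.536,-.045,.049))
th=np.linspace(0,2*np.pi,24,endpoint=False)
o=np.zeros((560,800,3),np.uint8)
k=5
def crop(C,im,x0,y0,n,k,c,col,r=.030):
    cr=cv2.resize(im[y0:y0+n,x0:x0+n],None,fx=k,fy=k,interpolation=cv2.INTER_CUBIC)
    for a in th:
        p=proj(C,c+r*np.array((np.cos(a),np.sin(a),0)));q=((p-[x0,y0]+.5)*k).astype(int)
        cv2.circle(cr,tuple(int(v) for v in q),2,col,-1)
    return cr
o[:400,:400]=crop(W,w,240,180,100,4,cup,(0,0,255))
o[:400,400:]=crop(S,s,160,160,50,8,cup,(0,0,255))
cv2.imwrite("pics/m4.png",o)
```

```text
(no output)
```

View pics/m4.png

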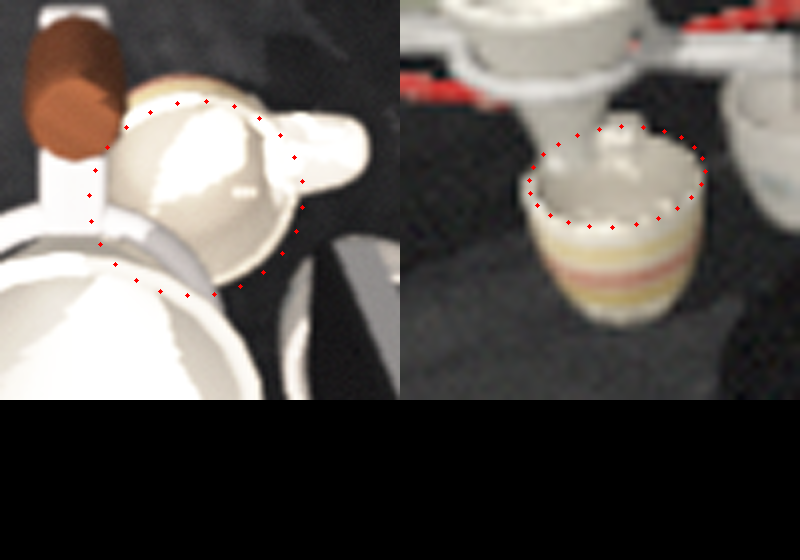

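Predicted and actual rims agree within about 2 mm, so the target arm azimuth is 104.2°. Swinging now.

Run:
```python
from h import *
phi=123.3;z=.209
robot.line_to([*at(A,.18,phi),.24],rotation=[180,0,phi],vel=.15);b=ft()
h=robot.line_to([*at(A,.18,phi),z],vel=.06,guard=6);print("hit",h)
if not h:
    robot.set_gripper(.024);print(ft()-b)
    p,F=arc(A,.18,phi,103.3,4,z,b,vel=.05,stop=12)
    robot.pause(.3)
    robot.set_gripper(.04)
    robot.line_to([*at(A,.18,p),.30],vel=.2);robot.pause(.1)
    c=robot.get_calibration("wrist");w=robot.grab_frame("wrist");s=robot.grab_frame("scene")
    W=cam("wrist",c);S=cam("scene")
    cv2.imwrite("pics/w5.png",w);cv2.imwrite("pics/s5.png",s);np.save("w5.npy",c,allow_pickle=True)
    hsv=cv2.cvtColor(w,cv2.COLOR_BGR2HSV);m=((hsv[...,0]<20)&(hsv[...,1]>90)&(hsv[...,2]>40)).astype(np.uint8)
    m[:,:200]=0;m[:,310:]=0;m[240:]=0;m[:160]=0
    n,l,st,ce=cv2.connectedComponentsWithStats(m)
    for i in range(1,n):
        if st[i,4]>200:
            d=ray(W,ce[i],.151)[:2]-A;print(st[i],np.hypot(*d),np.degrees(np.arctan2(d[1],d[0])))
    o=np.zeros((400,800,3),np.uint8);o[:,:400]=cv2.resize(w[160:300,180:320],(400,400),interpolation=3);o[:,400:]=cv2.resize(s[130:210,140:220],(400,400),interpolation=cv2.INTER_CUBIC);cv2.imwrite("pics/m5.png",o)
    print(robot.observe()["time"])
```

```text
hit False
[ 0.85091019 -0.56890329 -1.78680082]
[(np.float64(119.3), np.float64(-1.1), np.float64(-1.6)), (np.float64(115.3), np.float64(-1.1), np.float64(-1.2)), (np.float64(111.3), np.float64(0.2), np.float64(-0.2)), (np.float64(107.3), np.float64(-0.2), np.float64(-0.5)), (np.float64(103.3), np.float64(-0.0), np.float64(-1.1))]
[242 185  26  36 725] 0.17767093571230425 103.7143029505627
14.9
```

View pics/m5.png

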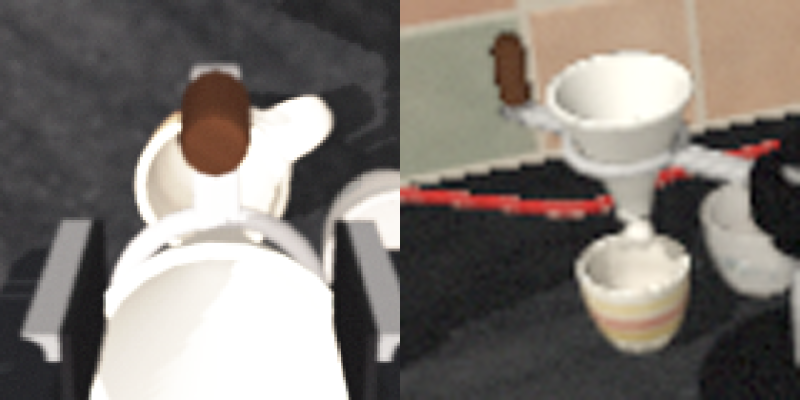

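Arm at 103.7° (target 104.2°), with the outlet over the cup in both views. Now the lever: first a test in the free range, comparing the force while moving with the force at rest.

Run:
```python
from h import *
phi=-119.7;z=.209
robot.move_pose([*at(V,.085,phi),.30],[180,0,phi])
robot.line_to([*at(V,.085,phi),.24],vel=.15);b=ft()
h=robot.line_to([*at(V,.085,phi),z],vel=.06,guard=6);print("hit",h)
robot.set_gripper(.022);b=ft();np.save("b.npy",b)
def tf(p):
    f=(ft()-b)[:2];a=np.radians(p);return round(f@[-np.sin(a),np.cos(a)],2)
if not h:
    p=phi
    for k in range(6):
        p-=2
        g=robot.line_to([*at(V,.085,p),z],vel=.02,rotation=[180,0,p],guard=3)
        f1=tf(p);robot.pause(.1);x=np.array(robot.observe()["tool_pos"])[:2]-V
        print(g,round(p,1),f1,tf(p),np.degrees(np.arctan2(x[1],x[0])).round(2),np.hypot(*x).round(4))
print(robot.observe()["time"])
```

```text
hit False
False -121.7 -0.52 -0.59 -121.66 0.085
True -123.7 -0.4 1.17 -123.14 0.0851
True -125.7 -1.03 -1.33 -124.63 0.085
True -127.7 -1.26 0.34 -125.73 0.0851
True -129.7 -0.05 -0.29 -126.48 0.0851
True -131.7 -0.12 0.41 -126.98 0.0851
20.85
```

```bash
cat >> h.py <<'E'
def tmean(b,p,n=5):
    f=np.zeros(2)
    for _ in range(n): robot.pause(.02); f+=(ft()-b)[:2]/n
    a=np.radians(p); return f@[-np.sin(a),np.cos(a)]
def ang():
    x=np.array(robot.observe()["tool_pos"])[:2]-V; return np.degrees(np.arctan2(x[1],x[0]))
E
python3 - <<'E'
from h import *
b=np.load("b.npy");z=.209;p=ang()
if p>0:p-=360
T=[7.5,10,12];k=0;log=[]
while k<len(T) and p>-243:
    F0=max(0,tmean(b,p,3))
    q=p-4
    g=robot.line_to([*at(V,.085,q),z],vel=.03 if k==0 else .015,rotation=[180,0,q],guard=T[k]-F0)
    p=ang(); p-=360 if p>0 else 0
    log.append((g,T[k],round(p,1),round(F0,1)))
    if g:k+=1
for l in log:print(*l)
print(tmean(b,p),robot.observe()["time"])
E
```

```text
False 7.5 -131.1 0.1
False 7.5 -135.1 0
False 7.5 -139.2 0
False 7.5 -143.2 0
False 7.5 -147.2 0
False 7.5 -151.1 0
False 7.5 -155.1 0
False 7.5 -159.1 0.4
False 7.5 -163.2 0.2
False 7.5 -167.2 0.3
False 7.5 -171.2 0.1
False 7.5 -175.1 0.3
False 7.5 -179.0 0.7
False 7.5 -182.8 3.4
True 7.5 -184.7 4.2
True 10 -185.6 0
True 12 -187.2 1.4
1.3377083161734835 27.525
```

Run:
```python
from h import *
b=np.load("b.npy");z=.209;p=ang();p-=360 if p>0 else 0
k=0
for _ in range(6):
    F0=max(0,tmean(b,p,5));q=p-4
    g=robot.line_to([*at(V,.085,q),z],vel=.015,rotation=[180,0,q],guard=14.5-F0)
    f=ft()-b;p=ang();p-=360 if p>0 else 0
    print(g,round(p,2),round(F0,2),f.round(1))
    if g:
        k+=1
        if k==2:break
print(tmean(b,p),robot.observe()["time"])
```

```text
False -190.4 1.19 [ -3.4 -10.6  -3.7]
True -192.6 10.03 [-1.6 -5.  -0.4]
True -192.69 5.2 [-2.1 -5.   1.5]
5.403896107793403 29.0167
```

Run:
```python
from h import *
p=ang();x=robot.observe()["tool_pos"]
robot.set_gripper(.036)
robot.line_to([x[0],x[1],.30],vel=.15)
phi=103.7;z=.209
robot.move_pose([*at(A,.18,phi),.30],[180,0,phi])
robot.line_to([*at(A,.18,phi),.24],vel=.15);robot.pause(.2);b=ft()
h=robot.line_to([*at(A,.18,phi),z],vel=.06,guard=6);print("hit",h)
if not h:
    robot.set_gripper(.026);robot.pause(.2);b=ft()
    a=np.radians(phi);t=np.array([np.sin(a),-np.cos(a)])  # clockwise
    P=at(A,.18,phi);s=0;log=[]
    while s<.010:
        s+=.0004
        robot.line_to([*(P+s*t),z],vel=.01)
        F=np.mean([-(ft()-b)[:2]@t for _ in range(1)]);log.append(round(F,1))
        if F>4.2:
            robot.pause(.06);F=-(ft()-b)[:2]@t;log.append(("chk",round(F,1)))
            if F>4.8:break
    print(round(s,4),log)
    for _ in range(4):
        robot.pause(.12);print(round(-(ft()-b)[:2]@t,2))
print(robot.observe()["time"])
```

```text
hit False
0.0052 [np.float64(0.5), np.float64(0.7), np.float64(-1.0), np.float64(0.2), np.float64(1.0), np.float64(1.4), np.float64(0.1), np.float64(0.5), np.float64(1.8), np.float64(3.8), np.float64(3.1), np.float64(4.0), np.float64(5.5), ('chk', np.float64(5.3))]
5.25
5.5
5.5
5.75
37.0583
```

Run:
```python
from h import *
phi=103.7
robot.line_to([*at(A,.18,phi),.209],vel=.03);robot.set_gripper(.04)
robot.line_to([*at(A,.18,phi),.30],vel=.15);robot.pause(.2)
c=robot.get_calibration("wrist");w=robot.grab_frame("wrist");s=robot.grab_frame("scene");W=cam("wrist",c)
hsv=cv2.cvtColor(w,cv2.COLOR_BGR2HSV);m=((hsv[...,0]<20)&(hsv[...,1]>90)&(hsv[...,2]>40)).astype(np.uint8)
m[:,:200]=0;m[:,310:]=0;m[240:]=0;m[:160]=0
n,l,st,ce=cv2.connectedComponentsWithStats(m)
for i in range(1,n):
    if st[i,4]>200:
        d=ray(W,ce[i],.151)[:2]-A;print(np.hypot(*d),np.degrees(np.arctan2(d[1],d[0])))
s0=cv2.imread("pics/s5.png")[160:210,170:205].astype(int);print("scene diff at cup",abs(s0-s[160:210,170:205]).mean())
o=np.zeros((400,800,3),np.uint8);o[:,:400]=cv2.resize(w[160:300,180:320],(400,400),interpolation=3);o[:,400:]=cv2.resize(s[130:210,140:220],(400,400),interpolation=cv2.INTER_CUBIC);cv2.imwrite("pics/m6.png",o)
print(robot.observe()["time"])
```

```text
0.17765531511039567 103.70435763299915
scene diff at cup 7.408190476190476
38.7333
```

View pics/m6.png

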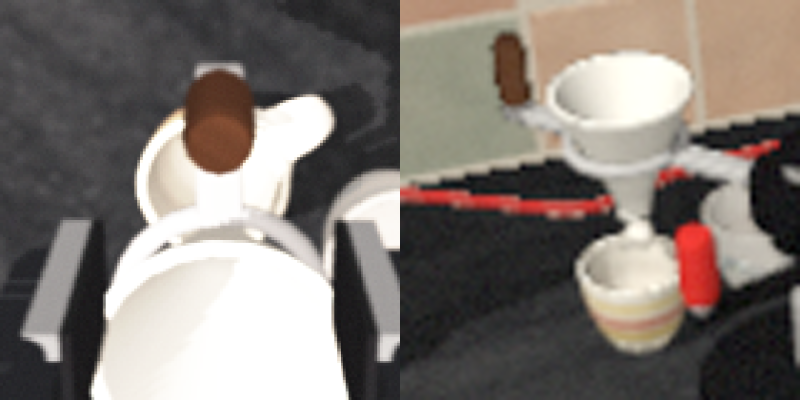

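The arm is still at 103.7°, the cup hasn't moved, and the lever knob at (698,268) shows the lever closed. Nothing is touching the gripper, so I'm handing in.

```bash
python3 -c "
from plant import robot
print(robot.job_done())"
```

```text
the job is handed in; nothing more can be done
None
```

The job is handed in: I slackened the clamp and swung the dripper over the striped cup (about 1 mm off by camera estimate). I then closed the lever to about 14.5 N at its knob, and the arm held a nudge of about 5.5 N; no verdict was shown, and I couldn't read the pad's clamping force directly.

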